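# Put the lidded tea mug away on its hook

### The arm

A 6-joint arm with a two-finger parallel gripper is mounted at the origin on the work surface. World frame = base frame: x ahead of the robot, y to its left, z up, the work surface at z = 0. Lengths are in mm, angles in rad, forces in N, time in s.
With the tool pointing down it reaches from about 350 to 875 mm from the base axis. Payload 4.2 kg.
Tool frame: the origin (TCP) lies at the very end of the fingers, on their centre line; the grasp point (between the pads) lies 19 mm behind it; z points along the fingers, y is the line along which they close (so a half turn about z gives the same grasp; the last joint's range is limited). The gripper opens to 87 mm and grips with 3 to 60 N. Pads are 19 mm wide; open, the fingers measure 117 mm over their backs; the gripper's body (75 mm by 190 mm) begins 51 mm behind the grasp point.
Start: joints at [1.591, 0.385, 0.008, 0, -1.194, -0.259], TCP at [147.804, 607.25, 185.85] pointing down, gripper open.
Joint ranges: [-3.14, 3.14], [-1.21, 2.06], [-1.07, 1.41], [-3.16, 2.05], [-2.99, -0.16], [-3.1, 3.1]. Speed limits (rad/s): [2.79, 2.79, 3.14, 3.14, 3.14, 3.14].

### API

Orientations are given as a unit quaternion [x, y, z, w].
In Python, from workcell import sensors, grab_frame, bot gives the robot as it stands.
- The arm moves only by the shell command python3 -m inch 'ROWS' [FORCE]. ROWS is JSON, a list that holds one entry, the list of rows, each a list of 7 numbers: the gripper command: -1 is shut, 1 is fully open, values between are in proportion, then the shift along the tool's x, y, z each as a share of 0.25 m, from -1 to 1, then the turn, a rotation vector about the tool's x, y, z each as a share of pi rad, from -1 to 1. A call has 1 to 5 rows; each row is the pose to reach, as a shift and turn from the pose commanded when the call began, along the tool's axes at that moment, turning the shorter way round; what a row does not reach only later rows make up. A row lasts 1/10 s, in which the tool goes at most 50 mm and 8.59 degrees, less where a joint would pass 70% of its speed; a pose out of reach is approached as far as the arm can. A call with a number of a shift or a turn outside -1 to 1 is refused whole. A call with a gripper value outside its range is refused whole. The fingers move at their own pace and stop on an object; FORCE is the grip in N (left out, the last holds). Time passes only in rows, so rows that repeat a pose let the fingers close. It gives the time, the measured TCP pose, the force, the opening and the grip force at its end, in the units of the state.
- sensors.observe(): the state, without advancing time (a new reading comes with each control period).
- grab_frame(name): name is "side" or "top"; returns a dict with "frame" (480x640x3 uint8, red, green, blue), "depth" (480x640 float32, mm along the optical axis (not along the pixel's ray), 0 where there is no reading), "fx", "fy", "cx", "cy" (pixels), "k1" (the pictures are not rectified: a ray, as slopes to the right and down, at radius r is drawn at 1 + k1 r^2 times it, then the intrinsics apply), "R" (3x3) and "t" (3): a world point X has camera coordinates R X + t. Camera axes: x right, y down, z forward; pixel columns grow to the right and rows downward; lengths in mm; the calibration is good to about 2 mm. A picture is of the moment at which its call begins.
- bot.job_done(): hands the job in; it is judged then, once.
The state is a dict: "time_s": time; "qpos": joint angles; "qvel": joint speeds; "joint_torque": joint torques, N m; "ee_pos": TCP position; "ee_rot": TCP orientation; "wrist_force": force on the tool from outside, world axes, zero at the start; "moment": the same for the moment, N m; "opening": finger opening in mm; "gripper_force": force on a finger pad.
Only numpy, scipy, OpenCV 4.12 (cv2) and the standard library are available. Lean on these libraries where they do the work, as an engineer would, in place of code of your own. Each camera call takes 0.05 s, during which the arm holds its last target. There are 200 camera calls.

### The job

Put the celadon tea mug away: first take its lid off by the knob and lay the lid, knob up, in the middle of the wide shallow dish, then hang the mug by its handle on the hook of the stand and let go of it so that it hangs still. Do not drop the lid or the mug, and leave the two small dishes, the glass jar and the chopstick case where they are.

Things in the scene. Friction and masses are not known exactly. Their poses are not given: they have to be found in the camera images.
- lid_knob (a point): Loose celadon lid of the mug: plate 68 mm across, 6 mm thick, an upright round knob 20 mm across and 24 mm tall on it, a plug 50 mm across and 5 mm deep under it. This point: on the knob's axis half-way up, 12 mm above the plate's top, 23 mm above the plug's underside. z is up along the knob. At the start the plate lies on the mug's rim, plug in the mouth.
- mug_center (a point): Celadon mug: straight round cup 66 mm across, 95 mm tall, wall 4 mm, about 0.28 kg, with one handle on its +y side. This point is on its axis half-way up, 47.5 mm above its underside. z points up out of the mouth, y to the handle, x across, through the handle's opening.
- handle_eye (a point): Centre of the mug handle's opening, 45 mm from the mug's axis in +y, 53 mm above its underside; axes as mug_center. Bar 9 mm thick, square at its top corner, reaching 66.5 mm from the axis. Opening 24.5 mm wide (y) and 45 mm tall (z: 30.5 to 75.5 mm above the underside); a rod passes through it along x. Let go on the hook, the mug swings down about 60 degrees, still after some 4 s.
- hook_seat (a point): Hanging point on the centre line of the hook of a fixed stand, 190 mm above the work surface. The hook is a level steel rod 8 mm thick along x, from an upright post (12 mm thick, no higher than the rod) 50 mm off in +x to 22 mm in -x, where it turns up to its free tip. z is up. Round dark foot 140 mm across, 12 mm thick, below.
- hook_tip (a point): Centre of the upturned hook's rounded free end: 36 mm in -x from hook_seat and 16 mm higher; the metal reaches 4 mm further outward and up. Axes as hook_seat.
- saucer_floor (a point): Wide shallow celadon dish, the largest of the three: 140 mm across the rim, 16 mm tall, flat inside floor about 104 mm across, loose, 0.25 kg. This point is the centre of its inside floor, 5 mm above the work surface. z is up.
- dish_a_center (a point): Small deep celadon dish, 76 mm across and 24 mm tall; the point is its centre, half-way up. Leave it alone.
- dish_b_center (a point): A second small deep celadon dish, 76 mm across and 24 mm tall; the point is its centre, half-way up. Leave it alone.
- jar_center (a point): Round glass jar with a screw-top lid, 80 mm across and 110 mm tall; the point is its centre, half-way up. Leave it alone.
- case_center (a point): Flat aluminium chopstick case with a sliding cover, 58 mm (x) by 235 mm (y), 25 mm tall; the point is its centre, 11 mm above its underside. Leave it alone.
Things that resemble listed ones, but are neither listed nor needed, are in the scene too. Leave any pink look-alike of the part that bears hook_seat alone. Leave any black look-alike of the part that bears lid_knob alone.

How it is judged:
By the outcome, as a careful person would: the job done as asked, in the order asked, and still so for the second after the job is handed in, with the robot touching nothing.
It also fails if it takes over 72 s, if anything falls off the work surface, if the arm or the gripper's body presses on something with over 40 N, if the wrist force passes 120 N, or if a joint passes its speed limit or range.

## Working session

There is one attempt and no reset: what is moved stays moved. The work goes in short steps, Python scripts to look and compute and a shell command to move; the robot and the scene stay as the last step left them, time stands still between calls to the robot, and variables do not carry over. Pictures are saved under pics/ and viewed, at most 12 in all, crops included, and the job is handed in when it is done.

```bash
mkdir -p pics; ls
cat > h.py <<'E'
import numpy as np, cv2, pickle
from workcell import sensors, grab_frame, bot
from scipy.spatial.transform import Rotation as Ro
def snap(n,fn):
    f=grab_frame(n); pickle.dump(f,open(fn+'.pkl','wb')); cv2.imwrite('pics/'+fn+'.png',f['frame'][:,:,::-1]); return f
def cloud(f):
    K=np.array([[f['fx'],0,f['cx']],[0,f['fy'],f['cy']],[0,0,1.]])
    v,u=np.mgrid[:480,:640]; p=np.stack([u,v],-1).reshape(-1,1,2).astype(float)
    s=cv2.undistortPoints(p,K,np.array([f['k1'],0,0,0.])).reshape(480,640,2)
    d=f['depth'][...,None].astype(float)
    X=np.concatenate([s*d,d],-1)
    W=(X-np.array(f['t']))@np.array(f['R']); W[f['depth']==0]=np.nan
    return W
def proj(f,P):
    K=np.array([[f['fx'],0,f['cx']],[0,f['fy'],f['cy']],[0,0,1.]])
    return cv2.projectPoints(np.atleast_2d(np.array(P,float)),cv2.Rodrigues(np.array(f['R']))[0],np.array(f['t'],float),K,np.array([f['k1'],0,0,0.]))[0].reshape(-1,2)
E
python3 - <<'E'
from h import *
for n in('top','side'):
    f=snap(n,n+'0'); print(n,f['fx'],f['k1'],-np.array(f['R']).T@f['t'])
o=sensors.observe(); print(o)
E
```

```text
pics
top 590.0253100279343 -0.13388566350199077 [ 390.46819114   -8.36066647 1283.12926455]
side 561.9261402835748 -0.04608897992837604 [302.82356144 675.10569506 818.18620097]
{'time_s': 0.1, 'qpos': array([ 1.59058198e+00,  3.85456293e-01,  6.81329711e-03, -4.18508442e-04,
       -1.19403307e+00, -2.58612302e-01]), 'qvel': array([-0.00049584, -0.00355825,  0.00460078,  0.0021579 , -0.00017065,
       -0.00132133]), 'joint_torque': array([ 4.00443460e-04, -3.91687775e+01,  1.87936181e+01,  4.23185080e+00,
        1.34781579e-02, -6.96725442e-05]), 'ee_pos': array([147.69245748, 606.68589694, 184.90551089]), 'ee_rot': array([ 9.92869044e-01, -1.19206296e-01, -6.22163368e-05,  9.57768077e-04]), 'wrist_force': array([-0.7036186 ,  0.09498539, -0.32389713]), 'moment': array([-0.02864095, -0.03238344,  0.02544137]), 'gripper_force': 0.0, 'opening': 87.10444224753849}
```

View pics/top0.png

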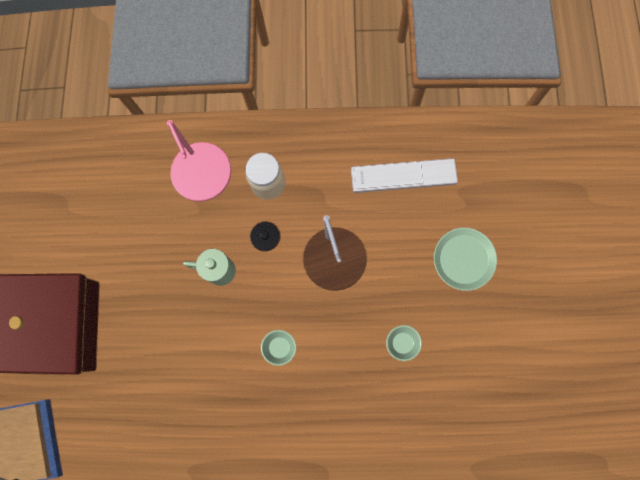

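View pics/side0.png

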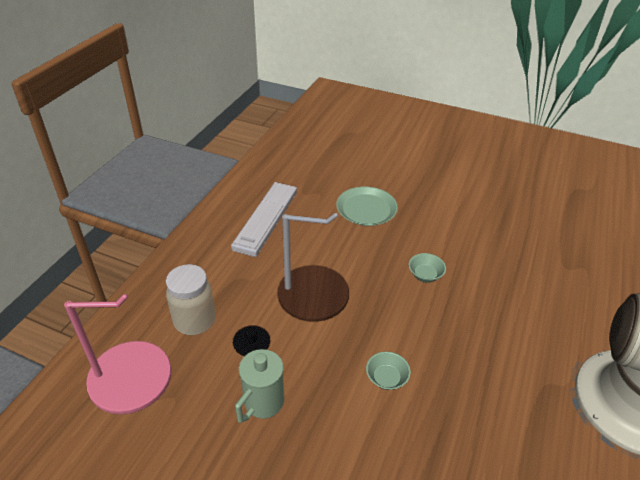

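Top: the celadon mug with its lid is at (211,266), handle to the left (188,264). The black look-alike lid is at (265,236). The steel-hook stand with a dark foot is at (335,258), the pink look-alike stand at (200,171). The wide dish is at (465,259), and the small dishes at (279,348) and (403,343). The jar is at (264,175) and the case at (404,175). The celadon knob at (210,264) top / (261,360) side is the one to grasp.

```bash
cat > m.py <<'E'
from h import *
from scipy.optimize import least_squares
def circ(P):
    r=least_squares(lambda c:np.hypot(P[:,0]-c[0],P[:,1]-c[1])-c[2],[*P[:,:2].mean(0),40],loss='soft_l1').x
    return r
F={n:pickle.load(open(n+'0.pkl','rb')) for n in('top','side')}
C={n:cloud(F[n]) for n in F}
if __name__=='__main__':
    for n in F:
        print(n)
        W=C[n]; I=F[n]['frame'].astype(int)
        g=(I[...,1]>I[...,0]+12)&(I[...,1]>I[...,2]+3)&(W[...,2]>-10)&(W[...,2]<200)
        cc,l,st,ce=cv2.connectedComponentsWithStats(g.astype(np.uint8))
        for i in range(1,cc):
            if st[i,4]>150:
                P=W[l==i]; z=P[:,2]; top=P[z>np.nanpercentile(z,98)-3]
                print(ce[i].round(),st[i,4],'mean',P.mean(0).round(1),'z',np.percentile(z,[2,50,98]).round(1),'bb',np.nanpercentile(P,1,0).round(),np.nanpercentile(P,99,0).round())
    W=C['top']
    for uv in [(210,264),(190,264),(338,261),(332,240),(327,217),(326,214),(465,259),(264,168),(265,236),(265,232),(404,175)]:
        print(uv,W[uv[1],uv[0]].round(1))
    W=C['side']
    for uv in [(261,360),(243,404),(287,217),(300,218),(325,220),(335,215),(288,260),(367,210)]:
        print(uv,W[uv[1],uv[0]].round(1))
    a=F['top']['frame'][200:310,150:380]; b=F['side']['frame'][195:435,220:410]
    a=cv2.resize(a,None,fx=2.1,fy=2.1,interpolation=3); b=cv2.resize(b,None,fx=1.6,fy=1.6)
    o=np.zeros((400,800,3),np.uint8); o[:a.shape[0],:a.shape[1]]=a; o[:b.shape[0],490:490+b.shape[1]]=b[:400]
    cv2.imwrite('pics/crop0.png',o[:,:,::-1])
E
python3 m.py
```

```text
top
[465. 258.] 3022 mean [ 586.3 -285.4    6.9] z [-0.3  6.  17.3] bb [ 522. -348.   -1.] [ 649. -220.   19.]
[211. 265.] 885 mean [567.4 251.9 100.1] z [ 72.7 100.  124.8] bb [537. 219.  61.] [599. 308. 126.]
[404. 343.] 929 mean [ 406.4 -143.9   11.9] z [ 0.4 10.5 25.8] bb [ 372. -177.   -1.] [ 439. -109.   26.]
[278. 347.] 911 mean [400.7 124.2  11.7] z [ 0.6 10.3 25.8] bb [367.  89.  -0.] [435. 157.  26.]
side
[522.  18.] 621 mean [  415.2 -1396.     89.2] z [ -6.7  97.7 155.1] bb [  380. -1497.    -7.] [  462. -1364.   157.]
[554.  25.] 1544 mean [  302.8 -1315.1   114.4] z [  7.3 114.9 197.1] bb [  241. -1598.    -2.] [  371. -1190.   198.]
[585.  40.] 999 mean [  191.8 -1390.2    58.6] z [ -7.2  55.5 144.4] bb [  152. -1577.    -9.] [  240. -1225.   151.]
[619.  33.] 1663 mean [  100.7 -1353.3   111.6] z [ -3.  119.6 195.5] bb [   48. -1432.    -6.] [  149. -1262.   198.]
[367. 205.] 1791 mean [ 587.2 -290.9    6.7] z [ 1.3  5.5 16.3] bb [ 522. -348.    1.] [ 650. -220.   17.]
[427. 267.] 789 mean [ 407.2 -150.    12.3] z [ 1.4 12.1 24.5] bb [ 372. -177.    1.] [ 440. -107.   25.]
[260. 384.] 2535 mean [563.  267.8  79.7] z [ 14.6  97.2 123.2] bb [537. 222.  11.] [599. 316. 124.]
[388. 370.] 1273 mean [402.2 116.5  11.1] z [ 1.3  9.8 23.7] bb [367.  89.   1.] [435. 158.  25.]
(210, 264) [565.6 248.6 127.4]
(190, 264) [573.3 301.3  80.9]
(338, 261) [nan nan nan]
(332, 240) [597.8   3.2 190.7]
(327, 217) [642.3  11.9 191.6]
(326, 214) [692.9  17.6   2.1]
(465, 259) [ 585.7 -286.8    2.5]
(264, 168) [766.8 142.6 115.4]
(265, 236) [639.2 149.9  33.8]
(265, 232) [648.6 150.3  30.8]
(404, 175) [ 772.6 -156.9   26.5]
(261, 360) [564.8 255.5 124.7]
(243, 404) [570.8 306.8  76.6]
(287, 217) [637.   15.1 190.3]
(300, 218) [614.7   9.8 191.9]
(325, 220) [573.7  -3.5 191.6]
(335, 215) [557.5  -7.7 205.3]
(288, 260) [636.   17.7  88.9]
(367, 210) [ 581.9 -280.     2.9]
```

View pics/crop0.png

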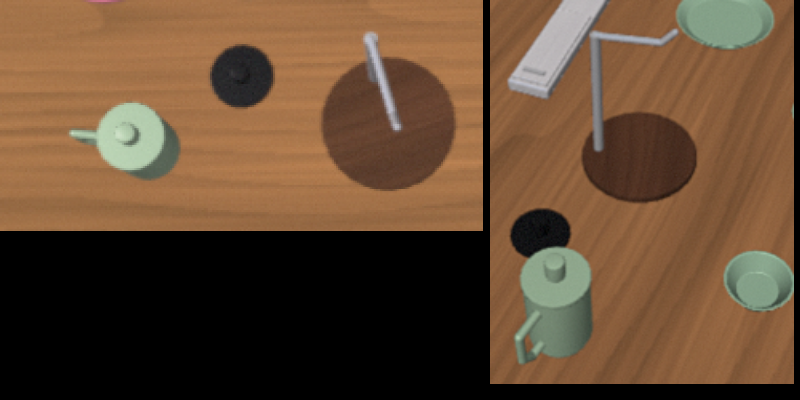

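The crop confirms the picks. The celadon lidded mug has its knob at crop (126,134), with its handle to the left. The steel hook runs from its post (372,38) to its tip (397,127) over the dark foot. Next I fit positions.

```bash
cat >> h.py <<'E'
def rows(dst,yaw=None,o=None):
    """share-units from the measured pose to world TCP dst, tool-down yaw (deg of tool x)"""
    o=o or sensors.observe(); R=Ro.from_quat(o['ee_rot'])
    s=R.inv().apply(np.array(dst)-o['ee_pos'])/250
    a=np.degrees(np.arctan2(*R.as_matrix()[[1,0],0]))
    T=Ro.from_euler('z',a if yaw is None else yaw,degrees=True)*Ro.from_euler('x',180,degrees=True)
    w=(R.inv()*T).as_rotvec()/np.pi
    print('at',o['ee_pos'].round(1),'yaw %.1f'%a,'q',o['qpos'].round(2),'shift',s.round(3),'mm',(s*250).round(),'turn',w.round(4))
E
cat > fit.py <<'E'
from m import *
for n in F:
    W=C[n]; I=F[n]['frame'].astype(int); x,y,z=W[...,0],W[...,1],W[...,2]
    near=lambda c,r:np.hypot(x-c[0],y-c[1])<r
    P=W[near((567,250),40)&(z>98)&(z<104)]; q=circ(P); print(n,'plate',q.round(1),'mid',((P.min(0)+P.max(0))/2).round(1),'z',np.median(P[:,2]).round(1))
    K=W[near((567,250),20)&(z>120)]; print(' knob',K.mean(0).round(1),((K.min(0)+K.max(0))/2).round(1),np.ptp(K,0).round(),np.median(K[:,2]).round(1),len(K))
    B=W[near((567,250),38)&(z>15)&(z<92)]; 
    if len(B)>50: print(' body',circ(B).round(1))
    H=W[(y>291)&(y<330)&(x>540)&(x<610)&(z>15)&(z<100)]; print(' handle',np.median(H,0).round(1),len(H),H[:,1].max())
    Rr=W[near((600,2),90)&(z>170)&(z<225)]; u=np.linalg.svd(Rr[:,:2]-Rr[:,:2].mean(0))[2][0] if 0 else cv2.fitLine(Rr[:,:2].astype(np.float32),cv2.DIST_HUBER,0,.01,.01).ravel()
    d=u[:2]*np.sign(u[0]); s=(Rr[:,:2]-u[2:])@d; print(' rod dir',d.round(3),np.degrees(np.arctan2(d[1],d[0])).round(1),'ends',(u[2:]+d*s.min()).round(1),(u[2:]+d*s.max()).round(1),len(Rr), 'z',np.median(Rr[:,2]).round(1),Rr[:,2].max().round(1))
    D=W[near((586,-285),80)&(z>12)&(z<20)]; print(' dish rim',circ(D).round(1))
    p=W[near((636,15),14)&(z>40)&(z<170)]; 
    if len(p): print(' post',p.mean(0).round(1),len(p))
    ft=W[near((600,2),95)&(z>9)&(z<16)]; print(' foot',circ(ft).round(1))
print(proj(F['top'],[[567,250,101]]),proj(F['side'],[[567,250,101]]))
E
python3 fit.py; python3 -c "
from h import *
rows([566,250,220],85);rows([566,250,220],-95)"
```

```text
top plate [568.6 251.8  25.1] mid [568.7 250.7 101. ] z 100.3
 knob [568.5 251.1 123.8] [568.4 250.8 124.6] [17. 19.  8.] 124.0 67
 body [569.1 251.3  33.1]
 handle [573.2 304.6  81.1] 65 314.37144581115155
 rod dir [0.963 0.268] 15.5 ends [555.  -10.3] [645.4  14.8] 215 z 193.1 213.9
 dish rim [ 584.8 -283.9   65.9]
 post [635.5  15.1  99. ] 36
 foot [591.6  -1.5  49.5]
side plate [570.  250.1  25.2] mid [568.6 252.3 100.8] z 99.5
 knob [568.2 252.8 123.1] [568.3 251.8 122.9] [18. 20.  5.] 123.1 107
 body [568.3 252.4  31.8]
 handle [572.8 309.4  69. ] 240 318.33410355285883
 rod dir [0.96  0.281] 16.3 ends [554.2  -8. ] [645.8  18.8] 323 z 191.4 209.8
 dish rim [ 585.9 -282.2   66. ]
 post [639.3  17.9 108.3] 331
 foot [589.7   2.8  48.2]
[[212.10676842 265.2084082 ]] [[262.24741926 365.94164643]]
at [147.7 606.7 184.9] yaw -13.7 q [ 1.59  0.39  0.01 -0.   -1.19 -0.26] shift [ 1.963  0.99  -0.138] mm [491. 248. -35.] turn [ 5.000e-04  5.000e-04 -5.483e-01]
at [147.7 606.7 184.9] yaw -13.7 q [ 1.59  0.39  0.01 -0.   -1.19 -0.26] shift [ 1.963  0.99  -0.138] mm [491. 248. -35.] turn [ 0.0005 -0.0005  0.4517]
```

```bash
python3 -m inch '[[[1,0.9,0.45,-0.15,0,0,-0.2],[1,0.9,0.45,-0.15,0,0,-0.2],[1,0.9,0.45,-0.15,0,0,-0.2],[1,0.9,0.45,-0.15,0,0,-0.2],[1,0.9,0.45,-0.15,0,0,-0.2]]]' 20; python3 -c "
from h import *
rows([568.5,251.5,220],85);rows([568.5,251.5,220],-95)"
```

```text
time_s: 0.6
ee_pos: [334.7, 448.2, 222.1]
ee_rot: [0.981, 0.195, -0.0, 0.0]
wrist_force: [0.5, 2.1, -0.0]
opening: 87.2
gripper_force: 0.0
at [334.7 448.2 222.1] yaw 22.5 q [ 1.22  0.25 -0.1  -0.   -1.23  0.75] shift [0.562 1.085 0.008] mm [140. 271.   2.] turn [-0.00e+00  3.00e-04 -3.47e-01]
at [334.7 448.2 222.1] yaw 22.5 q [ 1.22  0.25 -0.1  -0.   -1.23  0.75] shift [0.562 1.085 0.008] mm [140. 271.   2.] turn [3.00e-04 0.00e+00 6.53e-01]
```

```bash
python3 -m inch '[[[1,0.4,0.8,0,0,0,0.23],[1,0.4,0.8,0,0,0,0.23],[1,0.4,0.8,0,0,0,0.23],[1,0.4,0.8,0,0,0,0.23],[1,0.4,0.8,0,0,0,0.23]]]' >/dev/null; python3 -m inch '[[[1,0,0,0,0,0,0.23],[1,0,0,0,0,0,0.23],[1,0,0,0,0,0,0.23],[1,0,0,0,0,0,0.23],[1,0,0,0,0,0,0.23]]]' >/dev/null; python3 -c "
from h import *
rows([568.5,251.5,170],-95)"
```

```text
at [502.1 302.4 221.6] yaw -60.8 q [ 0.82  0.3  -0.03 -0.   -1.24 -0.31] shift [ 0.307 -0.133  0.206] mm [ 77. -33.  52.] turn [ 4.000e-04 -1.000e-04  1.899e-01]
```

```bash
python3 -m inch '[[[1,0.307,-0.133,0.1,0,0,0.19],[1,0.307,-0.133,0.2,0,0,0.19],[1,0.307,-0.133,0.2,0,0,0.19],[1,0.307,-0.133,0.2,0,0,0.19],[1,0.307,-0.133,0.2,0,0,0.19]]]'
python3 - <<'E'
from h import *
rows([568.5,251.5,105],-95)
f=snap('side','side1')
cv2.imwrite('pics/s1.png',cv2.resize(f['frame'][230:450,170:390],None,fx=2,fy=2)[:,:,::-1])
E
```

```text
time_s: 2.1
ee_pos: [569.0, 251.7, 171.1]
ee_rot: [-0.677, 0.736, 0.0, -0.001]
wrist_force: [0.9, -0.5, 0.3]
opening: 86.9
gripper_force: 0.0
at [569.  251.7 171.1] yaw -94.7 q [ 0.68  0.39 -0.02 -0.   -1.16 -0.76] shift [0.001 0.001 0.265] mm [ 0.  0. 66.] turn [ 0.0005 -0.0004  0.0016]
```

View pics/s1.png

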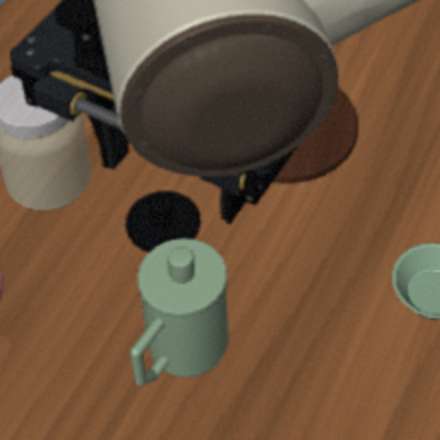

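The gripper sits above the mug, with finger tips at crop (110,165) and (230,215) and the knob midway below at (181,262). This is consistent, so I descend and grip.

```bash
python3 -m inch '[[[1,0,0,0.1,0,0,0],[1,0,0,0.2,0,0,0],[1,0,0,0.262,0,0,0],[0,0,0,0.262,0,0,0],[-0.5,0,0,0.262,0,0,0]]]' 15; python3 -m inch '[[[-1,0,0,0,0,0,0],[-1,0,0,0,0,0,0],[-1,0,0,0,0,0,0],[-1,0,0,0,0,0,0],[-1,0,0,0,0,0,0]]]' 15
```

```text
time_s: 2.65
ee_pos: [569.4, 252.7, 107.3]
ee_rot: [-0.678, 0.735, -0.0, 0.0]
wrist_force: [0.7, 0.3, 0.2]
opening: 78.2
gripper_force: 0.0
time_s: 3.15
ee_pos: [569.2, 252.3, 106.9]
ee_rot: [-0.678, 0.735, -0.0, 0.0]
wrist_force: [-0.7, 0.0, -0.2]
opening: 38.9
gripper_force: 0.0
```

```bash
python3 -m inch '[[[-1,0,0,0.004,0,0,0],[-1,0,0,0.004,0,0,0],[-1,0,0,0.004,0,0,0],[-1,0,0,0.004,0,0,0],[-1,0,0,0.004,0,0,0]]]' 15; python3 -m inch '[[[-1,0,0,0,0,0,0],[-1,0,0,-0.01,0,0,0],[-1,0,0,-0.04,0,0,0],[-1,0,0,-0.08,0,0,0],[-1,0,0,-0.12,0,0,0]]]' 15
```

```text
time_s: 3.65
ee_pos: [569.1, 252.3, 105.7]
ee_rot: [-0.678, 0.735, -0.0, -0.0]
wrist_force: [-0.4, -1.3, -1.4]
opening: 2.6
gripper_force: 0.0
time_s: 4.15
ee_pos: [569.4, 252.4, 137.0]
ee_rot: [-0.678, 0.735, -0.0, 0.0]
wrist_force: [-0.6, -0.1, 0.7]
opening: 0.6
gripper_force: 0.0
```

Run:
```python
from h import *
f=snap('side','side2'); g=snap('top','top2')
a=cv2.resize(f['frame'][230:450,170:390],None,fx=1.8,fy=1.8); b=cv2.resize(g['frame'][190:330,130:320],None,fx=2,fy=2)
o=np.zeros((400,800,3),np.uint8); o[:396,:396]=a; o[:280,410:790]=b
cv2.imwrite('pics/s2.png',o[:,:,::-1])
W=cloud(f)
for p in ([569,252,137],[569,252,113]): print(proj(f,p),proj(g,p))
```

```text
[[259.13527829 352.26182403]] [[207.28332889 261.60837101]]
[[260.0255495  361.84518706]] [[209.89437141 263.3906617 ]]
```

View pics/s2.png

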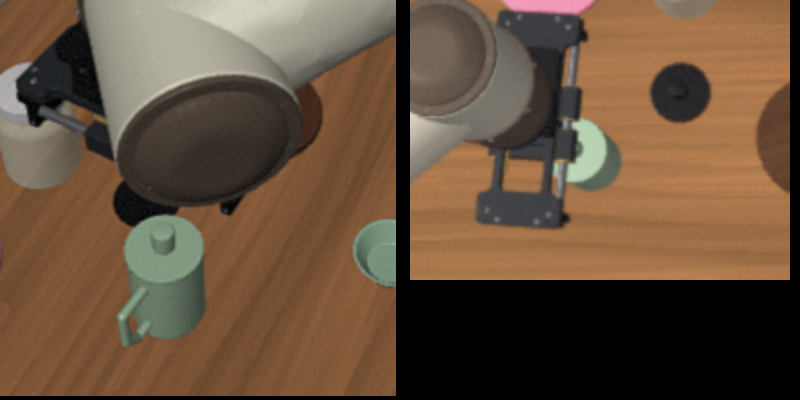

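The mug and lid are untouched, with the knob at side-crop (162,236). The closed fingers are not around the knob; they seem offset. I measure where the fingers really are from depth.

Run:
```python
from h import *
o=sensors.observe(); print(o['ee_pos'],o['ee_rot'])
for n in('side2','top2'):
    f=pickle.load(open(n+'.pkl','rb')); W=cloud(f); z=W[...,2]
    for lo,hi in((127,145),(145,165),(165,185),(185,210),(210,240),(240,280)):
        m=(z>lo)&(z<hi)&(abs(W[...,0]-569)<130)&(abs(W[...,1]-252)<130)
        P=W[m]
        if len(P): v,u=np.where(m); print(n,lo,len(P),'min',P.min(0).round(),'max',P.max(0).round(),'px',u.min(),u.max(),v.min(),v.max())
    if n=='side2':
        for uv in((298,346),(296,343),(264,345),(261,360)): print(uv,W[uv[1],uv[0]].round(1))
```

```text
[570.41728794 253.09245499 138.3720711 ] [-6.77778412e-01  7.35262320e-01 -4.91360918e-04  2.34615735e-03]
side2 165 11 min [562. 260. 172.] max [578. 264. 176.] px 249 258 339 344
side2 210 1 min [653. 271. 240.] max [653. 271. 240.] px 194 194 297 297
side2 240 823 min [480. 249. 242.] max [665. 297. 280.] px 179 305 280 349
(298, 346) [486.4 292.2 247.2]
(296, 343) [487.6 295.2 256.4]
(264, 345) [617.7 156.4  11. ]
(261, 360) [565.1 255.  123.9]
top2 185 5 min [574. 240. 206.] max [580. 243. 209.] px 204 205 250 253
top2 210 3 min [575. 240. 214.] max [579. 241. 218.] px 204 204 250 252
top2 240 818 min [473. 207. 246.] max [660. 293. 280.] px 165 218 199 304
```

Run:
```python
from h import *
f=pickle.load(open('side1.pkl','rb')); W=cloud(f)
for (u0,v0) in((225,310),(285,337)):
    w=W[v0-12:v0+6,u0-8:u0+8].reshape(-1,3); w=w[(w[:,2]>130)&(w[:,2]<300)]; i=w[:,2].argsort()[:6]; print((u0,v0),w[i].round(0).tolist())
for z in (171,205):
    print(z,proj(f,[[569+47,247,z],[569-47,255,z],[569,252,z]]).round().tolist())
```

```text
(225, 310) [[621.0, 257.0, 205.0], [613.0, 254.0, 206.0], [613.0, 248.0, 206.0], [613.0, 252.0, 207.0], [616.0, 255.0, 207.0], [612.0, 250.0, 207.0]]
(285, 337) [[518.0, 260.0, 207.0], [525.0, 265.0, 208.0], [521.0, 267.0, 208.0], [517.0, 247.0, 208.0], [526.0, 264.0, 208.0], [519.0, 267.0, 209.0]]
171 [[231.0, 325.0], [287.0, 351.0], [258.0, 338.0]]
205 [[229.0, 310.0], [286.0, 336.0], [256.0, 323.0]]
```

The fingers' true tips are at z ≈ reported + 35 mm, with xy correct. Real TCP z 105 is therefore reported 70, and I use that offset from here on.

```bash
python3 -m inch '[[[0.3,0,0,0,0,0,0],[0.3,0,0,0,0,0,0],[0.3,0,0,0,0,0,0],[0.3,0,0,0,0,0,0],[0.3,0,0,0,0,0,0]]]' >/dev/null;  python3 -m inch '[[[0.3,0,0,0.08,0,0,0],[0.3,0,0,0.14,0,0,0],[0.3,0,0,0.2,0,0,0],[0.3,0,0,0.2,0,0,0],[0.3,0,0,0.2,0,0,0]]]'
python3 - <<'E'
from h import *
rows([568.5,251.5,70],-95)
f=snap('side','side3'); W=cloud(f)
m=(W[...,2]>110)&(W[...,2]<200)&(abs(W[...,0]-569)<70)&(abs(W[...,1]-252)<30)&(f['frame'].max(-1)<70)
P=W[m]; i=P[:,2].argsort()[:10]; print(P[i].round().tolist())
E
```

```text
time_s: 5.25
ee_pos: [569.3, 252.3, 85.8]
ee_rot: [-0.678, 0.735, -0.0, -0.0]
wrist_force: [0.1, 0.5, 0.2]
opening: 56.4
gripper_force: 0.0
at [569.3 252.3  85.8] yaw -94.7 q [ 0.68  0.46 -0.13  0.   -0.97 -0.76] shift [0.003 0.003 0.063] mm [ 1.  1. 16.] turn [-0.     -0.0002  0.0019]
[[605.0, 260.0, 122.0], [605.0, 259.0, 124.0], [602.0, 261.0, 125.0], [605.0, 259.0, 125.0], [603.0, 260.0, 125.0], [606.0, 260.0, 126.0], [607.0, 259.0, 127.0], [603.0, 260.0, 128.0], [605.0, 259.0, 129.0], [605.0, 259.0, 130.0]]
```

```bash
python3 -m inch '[[[0.3,0,0,0.03,0,0,0],[0.3,0,0,0.06,0,0,0],[-1,0,0,0.06,0,0,0],[-1,0,0,0.06,0,0,0],[-1,0,0,0.06,0,0,0]]]' 15; python3 -m inch '[[[-1,0,0,0,0,0,0],[-1,0,0,0,0,0,0],[-1,0,0,0,0,0,0],[-1,0,0,0,0,0,0],[-1,0,0,0,0,0,0]]]' 15
```

```text
time_s: 5.8
ee_pos: [569.3, 252.4, 70.9]
ee_rot: [-0.678, 0.735, -0.0, 0.0]
wrist_force: [-0.5, 0.7, 0.6]
opening: 40.0
gripper_force: 0.0
time_s: 6.3
ee_pos: [569.2, 252.4, 70.9]
ee_rot: [-0.678, 0.735, -0.0, 0.0]
wrist_force: [0.1, -0.2, 1.8]
opening: 19.4
gripper_force: 15.0
```

```bash
python3 -m inch '[[[-1,0,0,-0.02,0,0,0],[-1,0,0,-0.08,0,0,0],[-1,0,0,-0.2,0,0,0],[-1,0,0,-0.35,0,0,0],[-1,0,0,-0.5,0,0,0]]]' 15; python3 -m inch '[[[-1,0.1,0,-0.1,0,0,0],[-1,0.25,0,-0.14,0,0,0],[-1,0.42,0,-0.14,0,0,0],[-1,0.6,0,-0.14,0,0,0],[-1,0.8,0,-0.14,0,0,0]]]'; python3 -c "
from h import *
rows([585.5,-283,225],-95)"
```

```text
time_s: 6.8
ee_pos: [568.7, 252.0, 196.8]
ee_rot: [-0.678, 0.735, 0.0, -0.001]
wrist_force: [0.5, 1.1, -0.4]
opening: 19.5
gripper_force: 15.0
time_s: 7.3
ee_pos: [552.3, 51.8, 231.0]
ee_rot: [-0.678, 0.735, -0.0, 0.0]
wrist_force: [0.7, -0.5, -0.5]
opening: 19.3
gripper_force: 15.0
at [552.3  51.8 231. ] yaw -94.6 q [ 0.39  0.24 -0.09 -0.   -1.24 -0.47] shift [ 1.324 -0.24   0.024] mm [331. -60.   6.] turn [-0.0001  0.0001  0.0022]
```

```bash
python3 -m inch '[[[-1,0.2,-0.03,0,0,0,0],[-1,0.4,-0.06,0,0,0,0],[-1,0.6,-0.1,0,0,0,0],[-1,0.8,-0.14,0,0,0,0],[-1,1,-0.18,0,0,0,0]]]'; python3 -m inch '[[[-1,0.15,-0.03,0,0,0,0],[-1,0.25,-0.05,0.05,0,0,0],[-1,0.32,-0.06,0.2,0,0,0],[-1,0.324,-0.06,0.35,0,0,0],[-1,0.324,-0.06,0.5,0,0,0]]]';  python3 -c "
from h import *
f=snap('side','side4'); W=cloud(f); I=f['frame'].astype(int)
g=(I[...,1]>I[...,0]+12)&(abs(W[...,0]-585)<90)&(abs(W[...,1]+283)<90)&(W[...,2]>40)
P=W[g]; print(len(P), P.min(0),P.max(0))
rows([585.5,-283,60],-95)"
```

```text
time_s: 7.8
ee_pos: [576.5, -197.8, 231.0]
ee_rot: [-0.678, 0.735, -0.0, 0.0]
wrist_force: [-0.2, 1.0, -0.3]
opening: 19.9
gripper_force: 15.0
time_s: 8.3
ee_pos: [584.6, -278.7, 104.4]
ee_rot: [-0.677, 0.736, 0.0, 0.0]
wrist_force: [0.7, -0.3, -2.1]
opening: 19.4
gripper_force: 15.0
403 [ 551.18359952 -302.31709648  124.65566702] [ 616.45485854 -244.75913484  164.99566506]
at [ 580.  -276.3   96.6] yaw -94.9 q [-0.2   0.49 -0.05 -0.   -1.04  0.11] shift [ 0.026 -0.026  0.146] mm [ 6. -6. 36.] turn [0.0041 0.0015 0.0008]
```

```bash
python3 -m inch '[[[-1,0,0,0,0,0,0],[-1,0,0,0,0,0,0]]]'; python3 -c "
from h import *
rows([585.5,-283,10],-95)"
```

```text
time_s: 8.55
ee_pos: [586.6, -278.3, 107.9]
ee_rot: [-0.678, 0.735, -0.002, 0.0]
wrist_force: [0.4, 0.2, -0.8]
opening: 19.5
gripper_force: 15.0
at [ 586.6 -278.3  107.9] yaw -94.6 q [-0.19  0.48 -0.04  0.   -1.05  0.11] shift [0.018 0.004 0.392] mm [ 5.  1. 98.] turn [-0.001  -0.0005  0.0021]
```

```bash
python3 -m inch '[[[-1,0.018,0.004,0.15,0,0,0],[-1,0.018,0.004,0.28,0,0,0],[-1,0.018,0.004,0.38,0,0,0],[-1,0.018,0.004,0.43,0,0,0],[-1,0.018,0.004,0.43,0,0,0]]]'; python3 -m inch '[[[-1,0,0,0,0,0,0],[-1,0,0,0.01,0,0,0],[-1,0,0,0.02,0,0,0],[-1,0,0,0.03,0,0,0]]]'
```

```text
time_s: 9.05
ee_pos: [584.2, -282.1, -1.5]
ee_rot: [-0.678, 0.735, -0.0, -0.0]
wrist_force: [-0.1, 0.4, -1.6]
opening: 19.3
gripper_force: 15.0
time_s: 9.45
ee_pos: [584.2, -282.3, -8.6]
ee_rot: [-0.678, 0.735, -0.001, 0.0]
wrist_force: [-0.9, 0.5, -0.5]
opening: 19.4
gripper_force: 15.0
```

```bash
python3 -m inch '[[[-1,0,0,0.006,0,0,0],[-1,0,0,0.012,0,0,0],[-1,0,0,0.016,0,0,0]]]'; python3 -m inch '[[[-1,0,0,0.005,0,0,0],[-1,0,0,0.005,0,0,0]]]'
```

```text
time_s: 9.75
ee_pos: [583.7, -282.2, -13.5]
ee_rot: [-0.678, 0.735, 0.0, -0.0]
wrist_force: [-0.0, 0.0, -0.5]
opening: 19.4
gripper_force: 15.0
time_s: 9.95
ee_pos: [583.7, -282.2, -14.1]
ee_rot: [-0.678, 0.735, -0.0, -0.0]
wrist_force: [-0.2, -0.0, 2.7]
opening: 19.4
gripper_force: 15.0
```

```bash
python3 -m inch '[[[-1,0,0,0.003,0,0,0],[-1,0,0,0.003,0,0,0]]]'; python3 -m inch '[[[-0.3,0,0,0,0,0,0],[-0.3,0,0,0,0,0,0],[-0.3,0,0,0,0,0,0],[-0.3,0,0,0,0,0,0],[-0.3,0,0,0,0,0,0]]]'; python3 -m inch '[[[-0.3,0,0,-0.08,0,0,0],[-0.3,0,0,-0.25,0,0,0],[0,0,0,-0.45,0,0,0],[0.5,0,0,-0.65,0,0,0],[1,0,0,-0.85,0,0,0]]]'
```

```text
time_s: 10.15
ee_pos: [583.8, -282.2, -14.2]
ee_rot: [-0.678, 0.735, -0.0, -0.0]
wrist_force: [-1.1, 1.9, 4.8]
opening: 19.0
gripper_force: 15.0
time_s: 10.65
ee_pos: [583.7, -282.2, -15.6]
ee_rot: [-0.678, 0.735, 0.0, -0.0]
wrist_force: [-0.2, 0.8, -0.4]
opening: 30.4
gripper_force: 0.0
time_s: 11.15
ee_pos: [583.4, -282.1, 199.3]
ee_rot: [-0.678, 0.735, -0.0, 0.0]
wrist_force: [0.6, -1.0, -0.0]
opening: 46.9
gripper_force: 0.0
```

```bash
python3 -m inch '[[[1,-0.2,0,-0.1,0,0,0],[1,-0.4,0,-0.15,0,0,0],[1,-0.6,0,-0.15,0,0,0],[1,-0.8,0,-0.15,0,0,0],[1,-1,0,-0.15,0,0,0]]]' >/dev/null; python3 -m inch '[[[1,-0.2,0,0,0,0,0],[1,-0.4,0,0,0,0,0],[1,-0.6,0,0,0,0,0],[1,-0.8,0,0,0,0,0],[1,-1,0,0,0,0,0]]]'
python3 - <<'E'
from h import *
f=snap('top','top5'); W=cloud(f); x,y,z=W[...,0],W[...,1],W[...,2]
cv2.imwrite('pics/s5.png',cv2.resize(f['frame'][200:320,400:520],None,fx=3,fy=3)[:,:,::-1])
n=np.hypot(x-585,y+283)<80
K=W[n&(z>30)]; print('knob',K.mean(0).round(1),K[:,2].max()); 
I=f['frame'].astype(int); g=n&(I[...,1]>I[...,0]+12); P=W[g]; print('dish bb mid',((P.min(0)+P.max(0))/2).round(1),(np.ptp(P,0)).round())
p=W[n&(z>13)&(z<19)&(np.hypot(x-584,y+282)<38)]; print('plate',((p.min(0)+p.max(0))/2).round(1))
rows([568.5,251.5,160],-95)
E
```

```text
time_s: 12.15
ee_pos: [623.7, 211.2, 234.8]
ee_rot: [-0.678, 0.735, -0.0, 0.0]
wrist_force: [1.9, -0.5, 0.7]
opening: 86.8
gripper_force: 0.0
knob [ 582.7 -282.    37.9] 44.07158217184534
dish bb mid [ 585.5 -284.    20.2] [136. 137.  48.]
plate [ 583.8 -283.    16. ]
at [624.4 218.2 233.5] yaw -94.3 q [ 0.58  0.42  0.18 -0.   -1.33 -0.65] shift [-0.115  0.233  0.294] mm [-29.  58.  73.] turn [-0.0004  0.0008  0.0037]
```

View pics/s5.png

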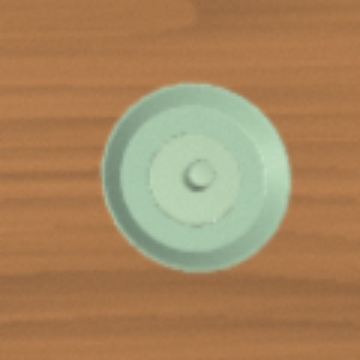

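The lid lies flat, knob up, in the middle of the dish (crop (200,175); dish centre (196,177)). On to the mug.

```bash
python3 -m inch '[[[1,-0.115,0.233,0,0,0,0],[1,-0.115,0.233,0.1,0,0,0],[1,-0.115,0.233,0.22,0,0,0],[1,-0.115,0.233,0.28,0,0,0],[1,-0.115,0.233,0.28,0,0,0]]]'
python3 - <<'E'
from m import *
f=snap('side','side6'); W=cloud(f); x,y,z=W[...,0],W[...,1],W[...,2]; I=f['frame'].astype(int)
g=(I[...,1]>I[...,0]+12)
B=W[g&(np.hypot(x-568,y-251)<38)&(z>15)&(z<90)]; print(circ(B).round(1),len(B))
H=W[g&(y>291)&(y<330)&(x>540)&(x<610)&(z>15)&(z<100)]; print(np.median(H,0),H.max(0),len(H)); print(np.nanmax(B[:,2]))
rows([568.5,251.5,6],-95)
E
```

```text
time_s: 12.7
ee_pos: [566.4, 241.7, 161.8]
ee_rot: [-0.678, 0.735, 0.001, -0.003]
wrist_force: [-0.3, -0.7, -0.8]
opening: 87.0
gripper_force: 0.0
[567.9 253.6  30.8] 1593
[573.17529372 307.68385467  75.45464541] [578.63201787 317.77297982  86.02792277] 191
89.98933606275213
at [567.8 242.1 163.9] yaw -94.7 q [ 0.67  0.39 -0.04  0.   -1.14 -0.75] shift [-0.039 -0.001  0.631] mm [-10.  -0. 158.] turn [ 0.0005 -0.0005  0.0018]
```

```bash
python3 -m inch '[[[1,-0.042,-0.001,0,0,0,0],[1,-0.042,-0.001,0.1,0,0,0],[1,-0.042,-0.001,0.25,0,0,0],[1,-0.042,-0.001,0.4,0,0,0],[1,-0.042,-0.001,0.5,0,0,0]]]'; python3 -m inch '[[[1,0,0,0.05,0,0,0],[1,0,0,0.1,0,0,0],[1,0,0,0.125,0,0,0],[1,0,0,0.125,0,0,0],[-1,0,0,0.125,0,0,0]]]' 30;python3 -m inch '[[[-1,0,0,0,0,0,0],[-1,0,0,0,0,0,0],[-1,0,0,0,0,0,0],[-1,0,0,0,0,0,0],[-1,0,0,0,0,0,0]]]' 30
```

```text
time_s: 13.25
ee_pos: [569.5, 253.5, 38.5]
ee_rot: [-0.678, 0.736, 0.0, 0.0]
wrist_force: [0.3, 0.5, -0.2]
opening: 86.8
gripper_force: 0.0
time_s: 13.75
ee_pos: [570.2, 253.5, 9.6]
ee_rot: [-0.678, 0.735, -0.0, 0.001]
wrist_force: [1.3, 0.8, -0.9]
opening: 83.7
gripper_force: 0.0
time_s: 14.25
ee_pos: [569.6, 253.1, 9.1]
ee_rot: [-0.678, 0.735, -0.0, 0.0]
wrist_force: [-1.3, -0.1, 3.7]
opening: 64.5
gripper_force: 29.8
```

```bash
python3 -m inch '[[[-1,0,0,-0.03,0,0,0],[-1,0,0,-0.12,0,0,0],[-1,0,0,-0.28,0,0,0],[-1,0,0,-0.45,0,0,0],[-1,0,0,-0.6,0,0,0]]]' 30; python3 -m inch '[[[-1,0,0,-0.14,0,0,0],[-1,0,0,-0.24,0,0,0],[-1,0,0,-0.3,0,0,0],[-1,0.1,0,-0.32,0,0,-0.04],[-1,0.25,0,-0.32,0,0,-0.08]]]'; python3 -c "
from h import *
rows([533.5,-62.5,234],-74)"
```

```text
time_s: 14.75
ee_pos: [568.9, 252.7, 159.7]
ee_rot: [-0.678, 0.735, 0.0, -0.0]
wrist_force: [1.3, 0.5, -3.9]
opening: 64.3
gripper_force: 29.8
time_s: 15.25
ee_pos: [564.1, 191.5, 238.3]
ee_rot: [0.767, -0.642, -0.0, -0.0]
wrist_force: [1.2, -0.6, -3.8]
opening: 64.6
gripper_force: 29.8
at [564.1 191.5 238.3] yaw -79.8 q [ 0.6   0.3   0.02 -0.   -1.29 -0.42] shift [0.979 0.3   0.016] mm [245.  75.   4.] turn [-0.      0.0003 -0.0325]
```

```bash
python3 -m inch '[[[-1,0.15,0.05,0,0,0,-0.02],[-1,0.35,0.1,0,0,0,-0.032],[-1,0.55,0.17,0,0,0,-0.032],[-1,0.75,0.23,0,0,0,-0.032],[-1,0.92,0.28,0,0,0,-0.032]]]'; python3 -m inch '[[[-1,0.04,0.015,0,0,0,0],[-1,0.06,0.02,0,0,0,0],[-1,0.06,0.02,0.02,0,0,0],[-1,0.06,0.02,0.02,0,0,0]]]';  python3 -c "
from h import *
rows([533.5,-62.5,170],-74)
f=snap('side','side7'); g=snap('top','top7')
a=cv2.resize(f['frame'][150:370,220:440],None,fx=1.8,fy=1.8); b=cv2.resize(g['frame'][190:330,260:450],None,fx=2,fy=2)
o=np.zeros((400,800,3),np.uint8); o[:396,:396]=a; o[:280,410:790]=b
cv2.imwrite('pics/s7.png',o[:,:,::-1])"
```

```text
time_s: 15.75
ee_pos: [532.7, -48.5, 237.8]
ee_rot: [0.796, -0.605, -0.001, 0.0]
wrist_force: [1.8, -0.4, -3.8]
opening: 64.5
gripper_force: 29.8
time_s: 16.15
ee_pos: [532.9, -61.5, 232.1]
ee_rot: [0.796, -0.605, -0.001, 0.001]
wrist_force: [-0.5, 0.6, -4.2]
opening: 64.5
gripper_force: 29.8
at [532.9 -61.5 232.1] yaw -74.5 q [ 0.19  0.2  -0.13 -0.   -1.24  0.08] shift [ 0.005 -0.002  0.248] mm [ 1. -0. 62.] turn [ 0.0007  0.0004 -0.0026]
```

View pics/s7.png

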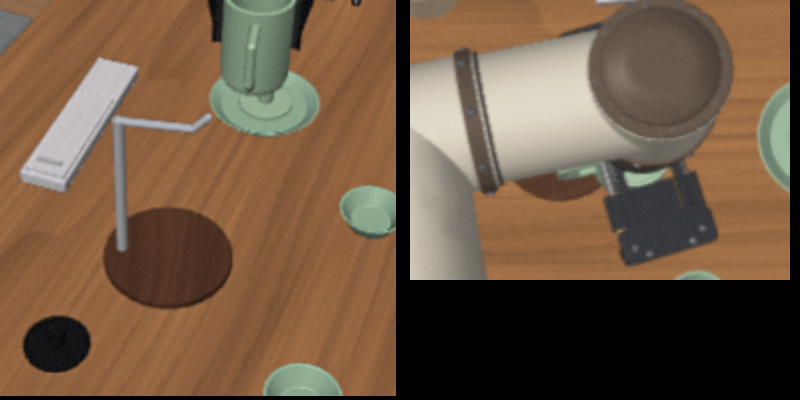

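The mug is held upright left of the dish view, with its handle (crop (252,60)) toward the hook and the hook tip at crop (210,117). Next I measure the held handle against the hook from this same view.

```bash
cat > q.py <<'E'
from m import *
def meas(fn):
    f=snap('side',fn); W=cloud(f); o=sensors.observe(); x,y,z=W[...,0],W[...,1],W[...,2]; I=f['frame'].astype(int)
    g=(I[...,1]>I[...,0]+12); e=o['ee_pos']; u=e[2]-9
    P=W[g&(np.hypot(x-e[0],y-e[1])<85)&(z>u-20)&(z<u+110)]
    d=np.array([.961,.277]); n=np.array([-.277,.961])
    a=(P[:,:2]-e[:2])@d; b=(P[:,:2]-e[:2])@n
    B=P[(b<34)]; c=circ(B[(B[:,2]>u+8)&(B[:,2]<u+85)]); print('tcp',e.round(1),'body',c.round(1),'z',np.percentile(P[:,2],[.5,99.5]).round(1))
    H=P[(b>40)]; h=(b>52); print('handle mid',np.median(P[h],0).round(1),'a-range',np.percentile(a[h],[2,98]).round(1),'z',np.percentile(P[h][:,2],[1,99]).round(1),'bmax',b[h].max().round(1),h.sum())
    hm=np.median(P[h][:,:2],0)-c[:2]; print('handle dir',np.degrees(np.arctan2(hm[1],hm[0])).round(1))
    R=W[~g&(np.hypot(x-597,y-2)<55)&(z>183)&(z<215)]; print('rod z',np.percentile(R[:,2],[5,50,95]).round(1),len(R))
if __name__=='__main__': import sys; meas(sys.argv[1])
E
python3 q.py side8
```

```text
tcp [533.6 -61.4 233.1] body [533.9 -60.8  30.8] z [225.6 318.7]
handle mid [5.184e+02 1.000e-01 2.876e+02] a-range [-1.7  6.9] z [257.4 308.4] bmax 67.8 162
handle dir 104.3
rod z [186.7 192.  204.7] 282
```

```bash
python3 -m inch '[[[-1,0.006,0,0.05,0,0,-0.012],[-1,0.006,0,0.12,0,0,-0.012],[-1,0.006,0,0.22,0,0,-0.012],[-1,0.006,0,0.316,0,0,-0.012],[-1,0.006,0,0.316,0,0,-0.012]]]'; python3 -m inch '[[[-1,0,0,0,0,0,0]]]' >/dev/null; python3 q.py side9; python3 -c "
from h import *
rows([605.5,-42,154],-72)
f=pickle.load(open('side9.pkl','rb')); 
cv2.imwrite('pics/s9.png',cv2.resize(f['frame'][140:320,250:430],None,fx=3,fy=3)[:,:,::-1])"
```

```text
time_s: 16.8
ee_pos: [531.0, -63.4, 151.0]
ee_rot: [0.807, -0.59, -0.003, 0.003]
wrist_force: [-1.0, -0.4, -4.2]
opening: 64.5
gripper_force: 29.8
tcp [535.1 -63.7 155.9] body [535.  -63.3  31. ] z [150.2 241.2]
handle mid [517.5  -2.9 210.9] a-range [-4.5  4.1] z [183.2 230.6] bmax 67.8 137
handle dir 106.2
rod z [186.8 192.1 208.3] 316
at [535.1 -63.7 155.9] yaw -72.3 q [ 0.18  0.26 -0.25  0.   -1.05  0.13] shift [ 0.003 -0.295  0.008] mm [  1. -74.   2.] turn [-0.0007 -0.0004 -0.0016]
```

View pics/s9.png

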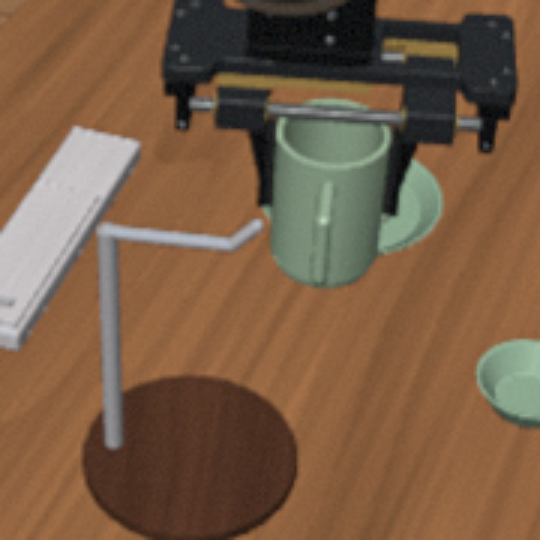

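Handle and hook are aligned: tip at crop (258,226), handle bar at (324,230). Now I slide the eye over the hook.

```bash
python3 -m inch '[[[-1,-0.004,-0.03,0,0,0,0],[-1,-0.004,-0.06,0,0,0,0],[-1,-0.004,-0.09,0,0,0,0],[-1,-0.004,-0.12,0,0,0,0],[-1,-0.004,-0.15,0,0,0,0]]]'; python3 -m inch '[[[-1,0,-0.03,0,0,0,0],[-1,0,-0.06,0,0,0,0],[-1,0,-0.09,0,0,0,0],[-1,0,-0.12,0,0,0,0],[-1,0,-0.145,0,0,0,0]]]'; python3 -m inch '[[[-1,0,0,0,0,0,0],[-1,0,0,0,0,0,0]]]'; python3 q.py side10;  python3 -c "
from h import *
rows([605.5,-42,154],-72)
f=pickle.load(open('side10.pkl','rb')); 
cv2.imwrite('pics/s10.png',cv2.resize(f['frame'][140:320,220:400],None,fx=3,fy=3)[:,:,::-1])"
```

```text
time_s: 17.45
ee_pos: [570.1, -51.6, 154.5]
ee_rot: [0.807, -0.59, 0.0, -0.0]
wrist_force: [-0.3, -0.1, -3.6]
opening: 64.4
gripper_force: 29.8
time_s: 17.95
ee_pos: [604.4, -40.6, 154.4]
ee_rot: [0.807, -0.59, 0.0, -0.0]
wrist_force: [0.0, 0.7, -4.4]
opening: 64.6
gripper_force: 29.8
time_s: 18.15
ee_pos: [603.6, -40.8, 154.2]
ee_rot: [0.807, -0.59, -0.0, 0.0]
wrist_force: [-0.7, -0.3, -2.7]
opening: 64.6
gripper_force: 29.8
tcp [603.5 -40.8 154.3] body [604.  -40.5  30.9] z [148.4 240.3]
handle mid [586.   19.8 210.8] a-range [-3.3  3.9] z [179.8 229.8] bmax 67.0 128
handle dir 106.6
rod z [186.9 192.9 210.2] 378
at [603.5 -40.8 154.3] yaw -72.4 q [ 0.2   0.37 -0.09 -0.   -1.11  0.11] shift [ 0.007 -0.006  0.001] mm [ 2. -2.  0.] turn [ 0.0002  0.0001 -0.002 ]
```

View pics/s10.png

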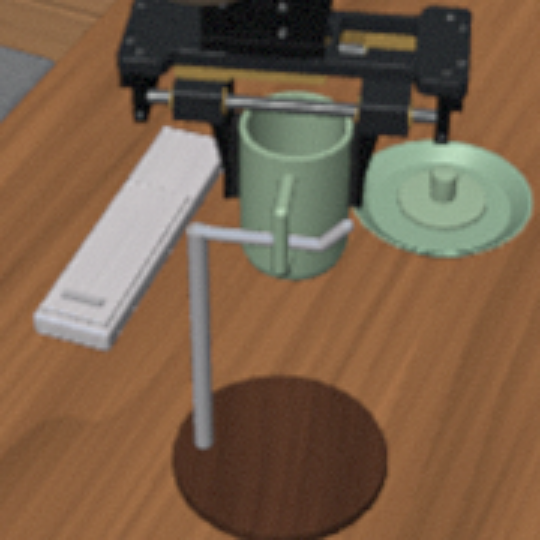

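The rod passes through the handle opening behind its bar (crop (283,238)). Next I lower until the bar rests on the rod.

```bash
python3 -m inch '[[[-1,0,0,0.03,0,0,0],[-1,0,0,0.06,0,0,0],[-1,0,0,0.08,0,0,0],[-1,0,0,0.092,0,0,0],[-1,0,0,0.092,0,0,0]]]'; python3 -m inch '[[[-1,0,0,0.006,0,0,0],[-1,0,0,0.006,0,0,0]]]';python3 -m inch '[[[-1,0,0,0.006,0,0,0],[-1,0,0,0.006,0,0,0]]]'
```

```text
time_s: 18.7
ee_pos: [603.3, -40.9, 130.6]
ee_rot: [0.807, -0.59, -0.001, 0.001]
wrist_force: [-0.4, -0.5, -3.8]
opening: 64.6
gripper_force: 29.8
time_s: 18.9
ee_pos: [603.8, -40.8, 130.0]
ee_rot: [0.807, -0.59, 0.0, -0.0]
wrist_force: [0.6, -0.1, -3.7]
opening: 64.5
gripper_force: 29.8
time_s: 19.1
ee_pos: [603.7, -40.8, 128.4]
ee_rot: [0.807, -0.59, -0.0, 0.0]
wrist_force: [0.1, -0.6, -4.0]
opening: 64.5
gripper_force: 29.8
```

```bash
python3 -m inch '[[[-1,0,0,0.006,0,0,0],[-1,0,0,0.006,0,0,0]]]';python3 -m inch '[[[-1,0,0,0.004,0,0,0],[-1,0,0,0.004,0,0,0]]]'
```

```text
time_s: 19.3
ee_pos: [604.0, -40.8, 127.4]
ee_rot: [0.807, -0.59, 0.0, -0.0]
wrist_force: [-0.4, -0.2, -2.7]
opening: 64.2
gripper_force: 29.8
time_s: 19.5
ee_pos: [604.1, -40.8, 127.0]
ee_rot: [0.807, -0.59, 0.001, -0.0]
wrist_force: [-1.1, 0.3, 2.5]
opening: 64.1
gripper_force: 29.8
```

```bash
python3 -m inch '[[[1,0,0,0,0,0,0],[1,0,0,0,0,0,0],[1,0,0,0,0,0,0],[1,0,0,0,0,0,0],[1,0,0,0,0,0,0]]]'; python3 -m inch '[[[1,0,0,0,0,0,0],[1,0,0,0,0,0,0],[1,0,0,0,0,0,0],[1,0,0,0,0,0,0],[1,0,0,0,0,0,0]]]'; python3 q.py side11; python3 -c "
from h import *
f=pickle.load(open('side11.pkl','rb')); 
cv2.imwrite('pics/s11.png',cv2.resize(f['frame'][140:340,220:420],None,fx=2.5,fy=2.5)[:,:,::-1])"
```

```text
time_s: 20.0
ee_pos: [603.8, -40.8, 125.9]
ee_rot: [0.807, -0.59, 0.0, 0.0]
wrist_force: [0.3, -0.5, 0.3]
opening: 86.1
gripper_force: 0.0
time_s: 20.5
ee_pos: [603.8, -40.8, 126.0]
ee_rot: [0.807, -0.59, 0.0, -0.0]
wrist_force: [-0.5, 0.1, 0.2]
opening: 87.3
gripper_force: 0.0
tcp [603.8 -40.8 126. ] body [609.5 -58.4  50.7] z [136.8 208.4]
handle mid [581.1  23.5 158.7] a-range [-30.9  27.1] z [137.1 199.3] bmax 84.9 548
handle dir 109.1
rod z [186.2 192.2 207.5] 335
```

View pics/s11.png

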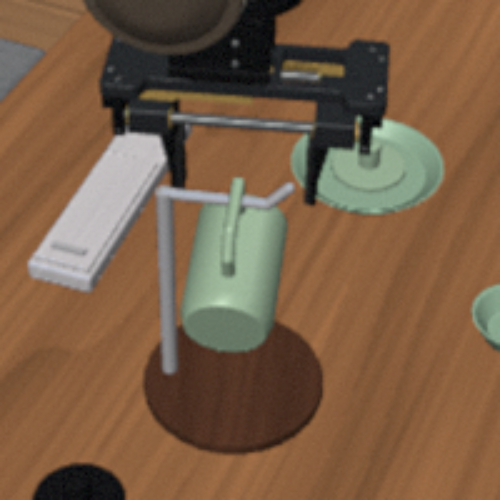

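The mug hangs from the hook by its handle at crop (235,255), swinging between the open fingers. I back off straight up and let it settle.

```bash
R='python3 -m inch'; python3 -m inch '[[[1,0,0,-0.04,0,0,0],[1,0,0,-0.1,0,0,0],[1,0,0,-0.2,0,0,0],[1,0,0,-0.3,0,0,0],[1,0,0,-0.4,0,0,0]]]'; python3 -m inch '[[[1,0.1,0,0,0,0,0],[1,0.25,0,0,0,0,0],[1,0.4,0,0,0,0,0],[1,0.6,0,0,0,0,0],[1,0.6,0,0,0,0,0]]]'; for i in 1 2 3 4 5 6 7 8; do python3 -m inch '[[[1,0,0,0,0,0,0],[1,0,0,0,0,0,0],[1,0,0,0,0,0,0],[1,0,0,0,0,0,0],[1,0,0,0,0,0,0]]]' >/dev/null; done
python3 - <<'E'
from h import *
def m(n):
    f=snap('side',n); W=cloud(f); I=f['frame'].astype(int)
    g=(I[...,1]>I[...,0]+12)&(abs(W[...,0]-595)<70)&(abs(W[...,1]-0)<90)&(W[...,2]>60)&(W[...,2]<240); P=W[g]
    print(len(P),P.mean(0).round(2),P.min(0).round(),P.max(0).round()); return f
f=m('a1'); [m('a%d'%i) for i in range(2,6)]
g=snap('top','b1')
o=np.zeros((480,800,3),np.uint8); o[:,:400]=f['frame'][:,60:460]; o[:,400:]=g['frame'][:,140:540]
cv2.imwrite('pics/fin.png',o[:,:,::-1]); rows([0,0,0])
E
```

```text
time_s: 21.05
ee_pos: [603.8, -40.8, 227.9]
ee_rot: [0.807, -0.59, 0.0, -0.0]
wrist_force: [1.3, 0.5, 0.1]
opening: 87.2
gripper_force: 0.0
time_s: 21.55
ee_pos: [649.8, -188.7, 225.5]
ee_rot: [0.805, -0.593, 0.0, 0.001]
wrist_force: [-0.8, -0.5, -0.8]
opening: 87.1
gripper_force: 0.0
1686 [586.11  10.71 151.83] [555. -43.  94.] [630.  47. 205.]
1696 [586.15  10.84 151.51] [555. -44.  91.] [630.  46. 206.]
1686 [586.18  10.77 151.71] [555. -45.  91.] [630.  46. 206.]
1682 [586.19  10.86 151.8 ] [555. -45.  88.] [629.  47. 206.]
1684 [586.16  10.79 151.73] [555. -44.  88.] [631.  47. 205.]
at [ 649.2 -183.8  225.9] yaw -72.4 q [-0.04  0.45  0.21  0.   -1.33  0.34] shift [-1.487  2.252  0.904] mm [-372.  563.  226.] turn [-0. -0.  0.]
```

View pics/fin.png

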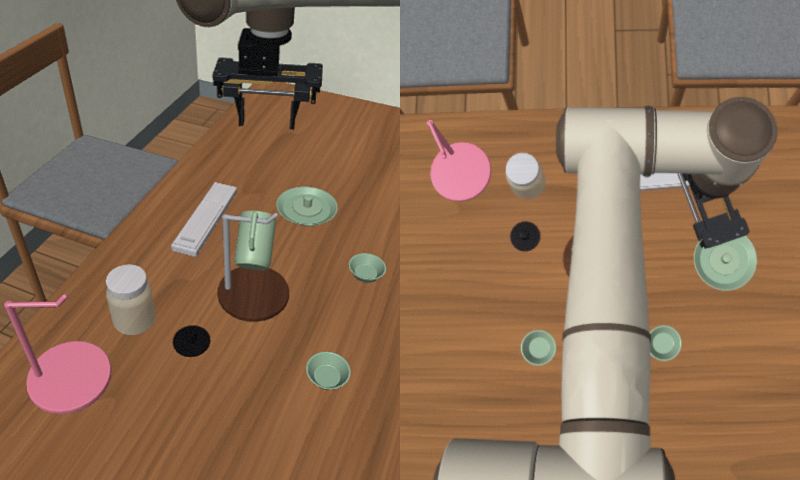

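The mug hangs still on the steel hook (side (255,240)), the lid is in the dish (307,203), and everything else is in place with the gripper clear. Handing in.

```bash
python3 -c "
from workcell import bot
print(bot.job_done())"
```

```text
the job is handed in; nothing more can be done
None
```

The job is handed in: the lid lies knob up within about 2 mm of the middle of the wide dish, the mug hangs still by its handle on the steel hook with the gripper clear, and nothing else was moved.

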